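# Unstack dried earth test pieces into their drying trays, scrap the broken one

### The job

Take the stack of dried earth test pieces apart: push the broken piece on top down through the sprung flap of the scrap bin and let it drop inside, leaving the flap shut, and set the disc, the tile and the brick each flat in the drying tray of its own shape (round, square, oblong). The good pieces are fragile, so set them down gently rather than dropping them, and do not shift the settling jar.

Things in the scene. Friction and masses are not known exactly. Their poses are not given: they have to be found in the camera images.
- stub_center (a point): the broken piece (the reject) on top of the stack: a stump of a small brick, brown dried earth, 28 mm thick, lying flat in the stack; the point is its centre, half-way up; z is its upright axis. About 39 mm along its x by 32 mm along its y, with two flat parallel side faces 32 mm apart (facing its +y and -y; flat from x = -20 to +6 mm) and a stepped, broken end towards its +x. 60 g.
- disc_center (a point): the round disc, second from the top, 54 mm in diameter, brown dried earth, 28 mm thick, lying flat in the stack; the point is its centre, half-way up; z is its upright axis. About 110 g.
- tile_center (a point): the square tile, third from the top, 60 x 60 mm with sides along its x and y, brown dried earth, 28 mm thick, lying flat in the stack; the point is its centre, half-way up; z is its upright axis. About 180 g.
- brick_center (a point): the small brick at the bottom of the stack, on the table, 62 mm along its x by 120 mm along its y, brown dried earth, 28 mm thick, lying flat in the stack; the point is its centre, half-way up; z is its upright axis. About 360 g.
- tray_round: round shallow aluminium drying tray, fixed; inside 70 mm across, floor 5 mm thick, rim 12 mm above the table. Origin: centre of its underside, on the table.
- tray_square: square shallow aluminium drying tray, fixed; inside 76 x 76 mm (sides along its x and y), floor 5 mm thick, rim 12 mm above the table. Origin: centre of its underside, on the table.
- tray_long: oblong shallow aluminium drying tray, fixed; inside 78 mm along its x by 136 mm along its y, floor 5 mm thick, rim 12 mm above the table. Origin: centre of its underside, on the table.
- bin: grey metal scrap bin, fixed on the table: 150 mm (x) by 128 mm (y) by 134 mm high, hollow, 6 mm walls. Origin: centre of its underside. On top, a fixed dark plate covers x = -73 to -20 mm; the opening x = -20 to +69 mm, 116 mm wide in y, holds a bright steel flap at height 131 mm, hinged along y at x = +68 mm, free edge at x = -17 mm, swinging down inside.
- flap (a joint): the bin flap's angle: 0 shut, to 1.3 rad pushed down. Sprung: 2 to 5 N near its middle opens it; a piece laid on it does not. Push the held piece down on it, centred at about x = +18 mm, y = 0 of the bin, until its underside is 55 to 60 mm below the top (about 1.1 rad); let go there, it falls past the flap, which shuts in about 0.5 s once the fingers leave.
- jar: glass settling jar with a blue lid, 86 mm in diameter, 145 mm high, standing loose on the table on the side opposite the bin; to be left alone. Origin: centre of its underside.

How it is judged (in metres and radians):
At the end, for the whole second after the job is handed in: The broken piece lies inside the scrap bin under the shut flap (flap under 0.12 rad); disc, tile and brick each lie flat on the floor of the round, square and oblong tray respectively (within 15 mm of the tray's centre, centre less than 22 mm above the table, tilt under 0.08 rad); all are at rest (horizontal distance between disc_center and tray_round below 0.015 m and z of disc_center in the frame of tray_round below 0.022 m and angle between each of disc_center, tile_center, brick_center's own z axis and vertical below 0.08 rad and horizontal distance between tile_center and tray_square below 0.015 m and z of tile_center in the frame of tray_square below 0.022 m and horizontal distance between brick_center and tray_long below 0.015 m and z of brick_center in the frame of tray_long below 0.022 m and x of stub_center in the frame of bin between -0.07 and 0.07 m and y of stub_center in the frame of bin between -0.063 and 0.063 m and z of stub_center in the frame of bin below 0.09 m and value of joint flap below 0.12 rad and linear speed of each of disc, tile, brick, stub below 0.02 m/s); the robot touches nothing.
It fails at once if the round disc is let fall (moving faster than 0.6 m/s, a fall of about 2 cm, with no finger on it) (linear speed of disc above 0.6 m/s and not (contact force between the fingers and disc above 0.05 N)).
It fails at once if the square tile is let fall (moving faster than 0.6 m/s, a fall of about 2 cm, with no finger on it) (linear speed of tile above 0.6 m/s and not (contact force between the fingers and tile above 0.05 N)).
It fails at once if the brick is let fall (moving faster than 0.6 m/s, a fall of about 2 cm, with no finger on it) (linear speed of brick above 0.6 m/s and not (contact force between the fingers and brick above 0.05 N)).
It fails at once if the settling jar is shifted by more than 15 mm or tipped (distance of jar from where it was at the start of the episode above 0.015 m or angle between jar's own z axis and vertical above 0.15 rad).
It also fails if it takes over 120 s, if anything falls off the work surface, if the arm or the gripper's body presses on something with over 40 N, if the wrist force passes 120 N, or if a joint passes its speed limit or range.

### The arm

A 6-joint arm with a two-finger parallel gripper is mounted at the origin on the work surface. World frame = base frame: x ahead of the robot, y to its left, z up, the work surface at z = 0. Lengths are in mm, angles in degrees, forces in N, time in s.
With the tool pointing down it reaches from about 350 to 850 mm from the base axis. Payload 8.1 kg.
Tool frame: the origin (TCP) lies where the fingers leave the gripper's body, on its centre line; the fingertips stand 73 mm ahead of it and the grasp point (between the pads) lies 54 mm ahead of it; z points along the fingers, y is the line along which they close (so a half turn about z gives the same grasp; the last joint's range is limited). The gripper opens to 85 mm and grips with 20 to 120 N. Pads are 22 mm wide; open, the fingers measure 114 mm over their backs; the gripper's body (76 mm by 85 mm) begins 54 mm behind the grasp point. The pads swing forward as they close: fully open they stand 13 mm farther back than shut.
Start: joints at [63.174, 7.471, 85.268, -0, 87.261, -4.893], TCP at [224.091, 556.587, 303.892] pointing down, gripper open.
Joint ranges: [-169.43, 169.43], [-51.17, 129.36], [1.28, 143.12], [-76.62, 256.62], [0, 156.53], [-152.29, 152.29]. Speed limits (degrees/s): [136.94, 136.94, 159.86, 180, 180, 180].

### API

Orientations are given as [roll, pitch, yaw] about the fixed x, y, z axes, in that order (R = Rz(yaw) Ry(pitch) Rx(roll)).
In Python, from bench import sense, optics, r gives the robot as it stands.
- The arm moves only by the tool servo_tool, never from a script. Its argument "plan" is a list that holds one entry, the list of rows, each a list of 5 numbers: the shift along the world's x, y, z in m, then the turn about the world's z in degrees, then the finger opening in m, from 0 to 0.0854. A call has 1 to 10 rows; each row shifts and turns the commanded pose from where the row before left it; what a row does not reach is not made up. A row lasts 1/10 s, in which the tool goes at most 50 mm and 8.59 degrees, less where a joint would pass 70% of its speed; a pose out of reach is approached as far as the arm can. A call is refused whole if a number of a shift passes 0.05 or a number of a turn 8.59, either way. A call with a gripper value outside its range is refused whole. The fingers move at their own pace and stop on an object; "force" is the grip in N (left out, the last holds). Time passes only in rows, so rows that do not move let the fingers close. It gives the time, the measured TCP pose, the force, the opening and the grip force at its end, in the units of the state.
- sense(): the state, without advancing time (a new reading comes with each control period).
- optics.snapshot(name): name is "side" or "top" or "wrist"; returns a dict with "frame" (384x512x3 uint8, blue, green, red), "fx", "fy", "cx", "cy" (pixels), "dist_coeffs" ([k1, k2, p1, p2, k3] as OpenCV has them; the pictures are not rectified), "cam_to_world" (4x4, takes a point from camera to world coordinates). Camera axes: x right, y down, z forward; pixel columns grow to the right and rows downward; lengths in mm; the calibration is good to about 2 mm. A picture is of the moment at which its call begins. There is no depth.
- r.hand_in(): hands the job in; it is judged then, once.
The state is a dict: "time": time; "joint_pos": joint angles; "qd": joint speeds; "joint_efforts": joint torques, N m; "tool_pos": TCP position; "tcp_rot": TCP orientation; "ft_force": force on the tool from outside, world axes, zero at the start; "wrist_torque": the same for the moment, N m; "finger_gap": finger opening in mm; "grip_force": force on a finger pad.
Only numpy, scipy, OpenCV 4.12 (cv2) and the standard library are available. Lean on these libraries where they do the work, as an engineer would, in place of code of your own. Each camera call takes 0.05 s, during which the arm holds its last target. There are 200 camera calls.

## Working session

There is one attempt and no reset: what is moved stays moved. The work goes in short steps, Python scripts to look and compute and a tool call to move; the robot and the scene stay as the last step left them, time stands still between calls to the robot, and variables do not carry over. Pictures are saved under pics/ and viewed, at most 14 in all, crops included, and the job is handed in when it is done.

Besides the shell and the picture viewer there is one more tool, called after "Call:" in YAML: its name, and indented under it one key for each argument. servo_tool: Moves the arm, as the interface text tells. Its arguments: {"type":"object","properties":{"plan":{"type":"array"},"force":{"type":"number"}},"required":["plan"]}

```bash
ls; mkdir -p pics; cat > h.py <<'E'
import numpy as np, cv2
from bench import sense, optics, r
def snap(name,fn):
    s=optics.snapshot(name); cv2.imwrite('pics/'+fn+'.png',s['frame']); np.save('pics/'+fn+'.npy',{k:v for k,v in s.items() if k!='frame'},allow_pickle=True); return s
def load(fn): return np.load('pics/'+fn+'.npy',allow_pickle=True).item()
def px2w(s,pts,z):
    K=np.array([[s['fx'],0,s['cx']],[0,s['fy'],s['cy']],[0,0,1.]]);T=np.array(s['cam_to_world'])
    u=cv2.undistortPoints(np.array(pts,float).reshape(-1,1,2),K,np.array(s['dist_coeffs'],float)).reshape(-1,2)
    d=np.c_[u,np.ones(len(u))]@T[:3,:3].T
    return T[:3,3]+d*((z-T[2,3])/d[:,2])[:,None]
def w2px(s,P):
    K=np.array([[s['fx'],0,s['cx']],[0,s['fy'],s['cy']],[0,0,1.]]);T=np.linalg.inv(np.array(s['cam_to_world']))
    return cv2.projectPoints(np.array(P,float).reshape(-1,3),cv2.Rodrigues(T[:3,:3])[0],T[:3,3],K,np.array(s['dist_coeffs'],float))[0].reshape(-1,2)
E
python3 - <<'E'
from h import *
a=snap('top','top0');b=snap('side','side0')
for s in (a,b): print(np.round(s['cam_to_world'],2).tolist(),s['fx'])
cv2.imwrite('pics/top0b.png',cv2.resize(a['frame'],(800,600)))
cv2.imwrite('pics/side0b.png',cv2.resize(b['frame'],(800,600)))
print(sense())
E
```

```text
pics
[[0.01, -1.0, 0.08, 443.59], [-1.0, -0.01, -0.0, 0.73], [0.0, -0.08, -1.0, 1356.2], [0.0, 0.0, 0.0, 1.0]] 440.6108506129557
[[0.74, -0.34, 0.58, -125.67], [-0.67, -0.39, 0.63, -744.06], [0.02, -0.86, -0.52, 735.15], [0.0, 0.0, 0.0, 1.0]] 432.3112446051244
{'time': 0.1, 'joint_pos': array([ 6.31735989e+01,  7.51154232e+00,  8.53214893e+01, -1.10117451e-03,
        8.72609641e+01, -4.89277611e+00]), 'qd': array([-0.03598505, -0.10582718, -0.12857903, -0.00816119,  0.04080715,
        0.03004145]), 'joint_efforts': array([ 9.65910222e-04, -5.70954323e+01, -5.01939547e+01, -2.09016493e-04,
        8.04132462e-03,  5.80544133e-05]), 'tool_pos': array([223.93800641, 556.2552017 , 302.95614766]), 'tcp_rot': array([-1.79906253e+02, -6.92118941e-03,  1.58066423e+02]), 'ft_force': array([ 1.23821589,  0.30513991, -0.43053713]), 'wrist_torque': array([-0.00532954,  0.03345175,  0.02326687]), 'grip_force': 0.0, 'finger_gap': 85.24938072918431}
```

View pics/top0b.png

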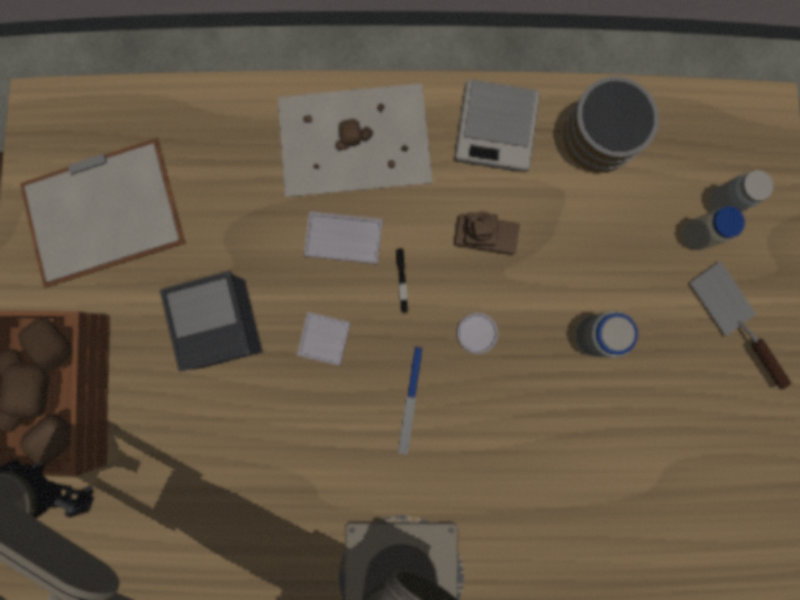

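View pics/side0b.png

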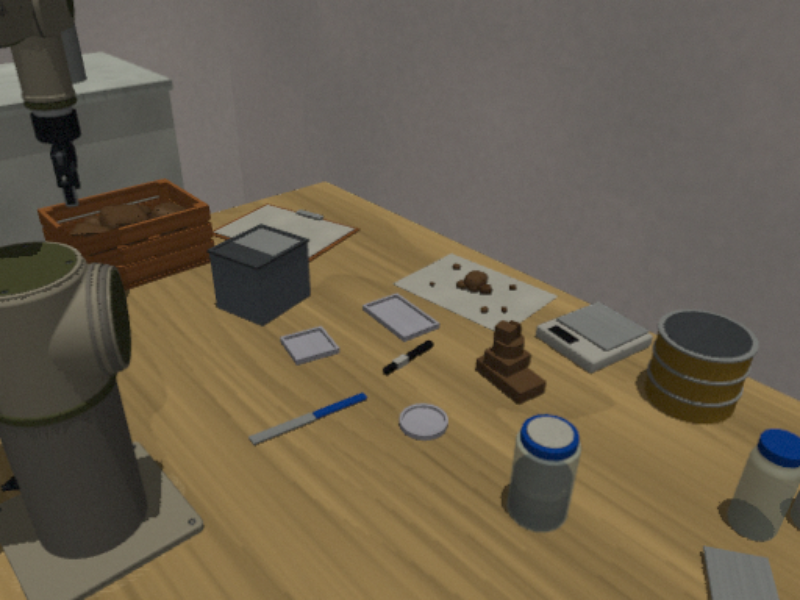

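The top view shows the stack near (487,232), oblong tray (343,238), square tray (323,338), round tray (477,333), bin (210,320) and jar (615,335) in the 800x600 frame. Next I'll enlarge the top view and read off corners.

```bash
python3 - <<'E'
import cv2,numpy as np
f=cv2.imread('pics/top0.png')
a=cv2.resize(f[125:175,280:346],(792,600),interpolation=cv2.INTER_CUBIC) #x12
a=np.clip(a*1.8,0,255).astype('uint8')
cv2.imwrite('pics/c1.png',a)
b=cv2.resize(f[125:245,95:255],(800,600),interpolation=cv2.INTER_CUBIC) #x5
b=np.clip(b*1.5,0,255).astype('uint8')
cv2.imwrite('pics/c2.png',b)
E
```

```text
(no output)
```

View pics/c1.png

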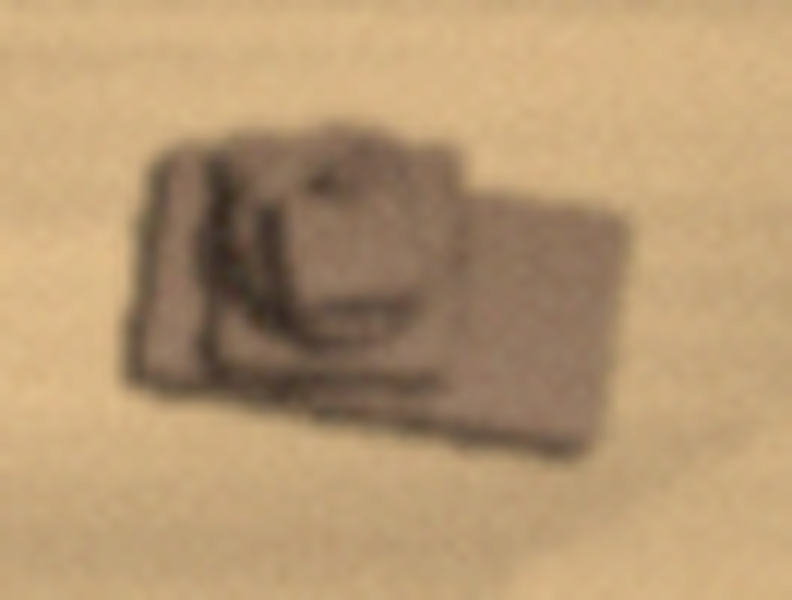

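View pics/c2.png

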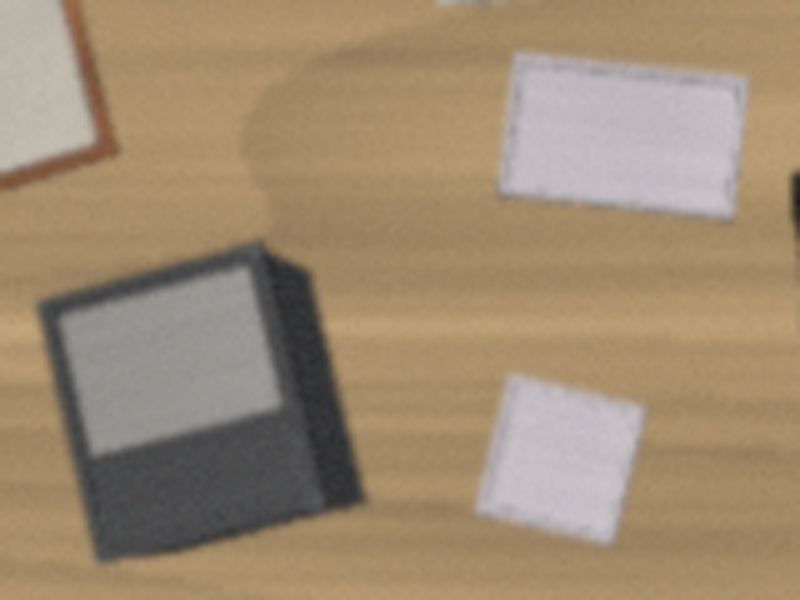

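c1: the stub top spans about (285,200)-(415,300). The brick's right edge runs (628,213)-(588,440) and its left end is around (137,375). c2: tray corners and flap edges are clear. Converting to world.

```bash
python3 - <<'E'
from h import *
s=load('top0')
def c(p,o,k): return (np.array(p,float)+.5)/k-.5+o
def rep(n,p,z,o,k):
    w=px2w(s,c(p,np.array(o),k),z)[:,:2]; e=np.diff(np.vstack([w,w[:1]]),axis=0)
    print(n,'ctr',w.mean(0).round(1),'edges',np.hypot(*e.T).round(1),'ang',np.degrees(np.arctan2(e[:,1],e[:,0])).round(1)); 
rep('long',[(514,53),(748,76),(733,218),(499,194)],12,(95,125),5)
rep('square',[(509,375),(645,405),(614,545),(475,513)],12,(95,125),5)
rep('flap',[(60,316),(250,265),(284,407),(93,456)],131,(95,125),5)
rep('bintop',[(40,302),(260,243),(325,508),(98,560)],134,(95,125),5)
rep('round',[(457,333),(477.5,313),(498,333),(477.5,354)],12,(0,0),1.5625)
rep('jar',[(595,334),(616,313),(638,334),(616,355)],140,(0,0),1.5625)
rep('brick',[(160,150),(628,213),(588,440),(135,375)],28,(280,125),12)
rep('tile',[(212,150),(460,150),(440,375),(212,370)],56,(280,125),12)
rep('stub',[(285,200),(420,200),(415,300),(300,300)],112,(280,125),12)
E
```

```text
long ctr [666.2 117.3] edges [146.1  89.  145.2  88.6] ang [-95.5 174.6  84.4  -4.9]
square ctr [466.1 152.9] edges [85.5 87.3 87.3 86.7] ang [-102.   168.1   77.6  -13. ]
flap ctr [517.4 360.6] edges [112.8  82.7 112.4  81.8] ang [ -74.8 -165.   104.7   15.3]
bintop ctr [493.8 354.2] edges [130.4 153.6 132.  149.6] ang [ -74.9 -164.8  103.4   14.6]
round ctr [ 478.2 -148.3] edges [56.2 56.  57.6 57.2] ang [ -45.6 -134.1  135.6   44.5]
jar ctr [ 474.4 -383.8] edges [54.2 54.8 55.6 53.2] ang [ -45.9 -133.2  132.5   45.4]
brick ctr [ 673.3 -164.3] edges [120.8  59.6 116.5  58.4] ang [-97.2 169.5  82.3  -6.4]
tile ctr [ 676.7 -149.2] edges [62.2 57.2 56.9 55.6] ang [-89.4 174.5  89.2  -0.2]
stub ctr [ 669.4 -148.4] edges [32.4 24.3 27.5 24.4] ang [-89.4 176.8  90.5   8.2]
```

Call:
servo_tool:
  plan:
    - [[0.026,-0.041,0.003,-4.4,0.085],[0.026,-0.041,0.003,-4.4,0.085],[0.026,-0.041,0.003,-4.4,0.085],[0.026,-0.041,0.003,-4.4,0.085],[0.026,-0.041,0.003,-4.4,0.085],[0.026,-0.041,0.003,-4.4,0.085],[0.026,-0.041,0.003,-4.4,0.085],[0.026,-0.041,0.003,-4.4,0.085],[0.026,-0.041,0.003,-4.4,0.085],[0.026,-0.041,0.003,-4.4,0.085]]

```text
time: 1.1
tool_pos: [484.6, 144.7, 333.8]
tcp_rot: [-180.0, -0.0, 113.9]
ft_force: [0.8, 1.1, 0.6]
finger_gap: 84.9
grip_force: 0.0
```

Call:
servo_tool:
  plan:
    - [[0.026,-0.041,0.003,-4.4,0.085],[0.026,-0.041,0.003,-4.4,0.085],[0.026,-0.041,0.003,-4.4,0.085],[0.026,-0.041,0.003,-4.4,0.085],[0.026,-0.041,0.003,-4.4,0.085],[0.026,-0.041,0.003,-4.4,0.085],[0.02,-0.02,0,-4.4,0.085],[0,0,0,0,0.085],[0,0,0,0,0.085]]

```text
time: 2.0
tool_pos: [659.9, -119.8, 350.6]
tcp_rot: [-179.9, -0.0, 83.3]
ft_force: [-0.3, -0.5, -0.2]
finger_gap: 85.4
grip_force: 0.0
```

```bash
python3 - <<'E'
from h import *
a=snap('wrist','w1'); print(np.round(a['cam_to_world'],2).tolist(),a['fx'])
f=np.clip(a['frame']*1.5,0,255).astype('uint8')
cv2.imwrite('pics/w1b.png',cv2.resize(f,(800,600),interpolation=cv2.INTER_CUBIC))
q=sense();print(q['tool_pos'],q['tcp_rot'],q['time'])
E
```

```text
[[0.99, -0.11, -0.03, 667.4], [-0.12, -0.96, -0.26, -53.06], [-0.0, 0.26, -0.97, 420.79], [0.0, 0.0, 0.0, 1.0]] 325.70368658650335
[ 659.7439311  -118.99349267  351.11090133] [-1.79911023e+02 -3.29847960e-02  8.33254859e+01] 2.05
```

View pics/w1b.png

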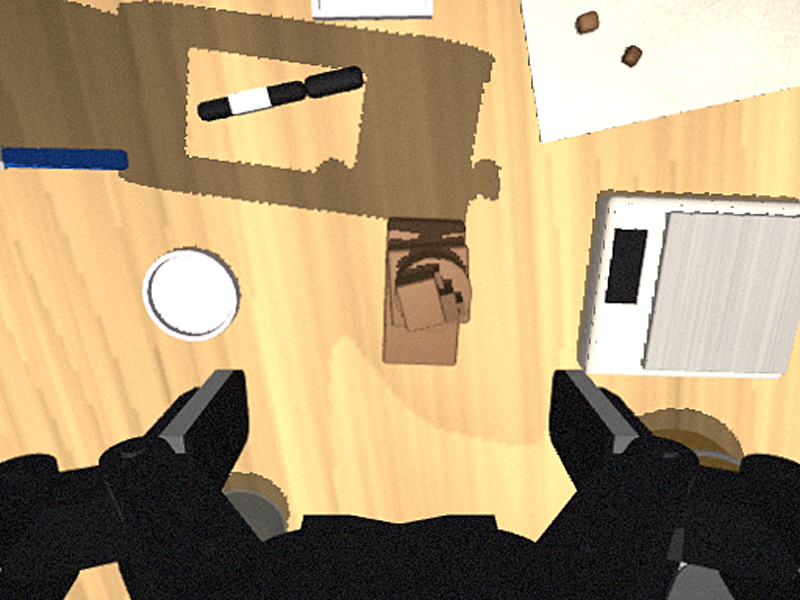

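Stack at about (427,290). The stub's top is at (425,300), tilted in image and with its broken end to the right. Enlarging.

```bash
python3 - <<'E'
import cv2,numpy as np
f=cv2.imread('pics/w1.png')[135:240,225:325]
f=np.clip(f*1.5,0,255).astype('uint8')
cv2.imwrite('pics/w1c.png',cv2.resize(f,None,fx=5.6,fy=5.6,interpolation=cv2.INTER_CUBIC))
E
```

```text
(no output)
```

View pics/w1c.png

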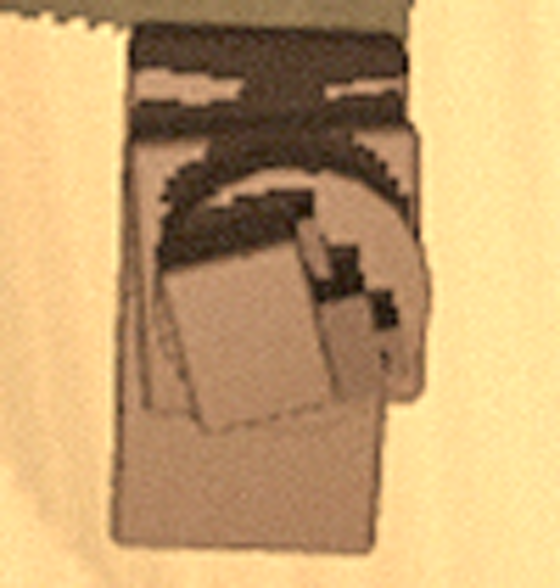

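```bash
python3 - <<'E'
from h import *
s=load('w1')
def c(p): return (np.array(p,float)+.5)/5.6-.5+np.array((225,135))
def rep(n,p,z):
    w=px2w(s,c(p),z)[:,:2]; e=np.diff(np.vstack([w,w[:1]]),axis=0)
    print(n,w.round(1).tolist(),'ctr',w.mean(0).round(1),'edges',np.hypot(*e.T).round(1),'ang',np.degrees(np.arctan2(e[:,1],e[:,0])).round(1)); return w
w=rep('stub',[(165,265),(297,240),(337,400),(205,430)],112)
x=(w[1]+w[2]-w[0]-w[3]);x/=np.hypot(*x); print('stub ctr',(w[0]+w[3])/2+x*19.5, w.mean(0)+x*7)
rep('tile',[(132,145),(415,128),(425,400),(148,410)],56)
rep('brick',[(133,30),(408,32),(372,553),(115,545)],28)
rep('disc',[(160,250),(295,168),(430,290),(395,400)],84)
E
```

```text
stub [[656.8, -131.0], [680.2, -129.2], [684.4, -159.2], [660.4, -162.1]] ctr [ 670.4 -145.3] edges [23.4 30.3 24.2 31.3] ang [   4.4  -82.1 -173.2   96.5]
stub ctr [ 678.01767501 -144.59564302] [ 677.41406292 -144.65507616]
tile [[651.2, -119.4], [708.5, -122.6], [705.9, -180.6], [647.7, -176.0]] ctr [ 678.3 -149.6] edges [57.4 58.1 58.4 56.7] ang [ -3.2 -92.6 175.5  86.4]
brick [[653.3, -99.6], [711.9, -106.9], [693.6, -226.3], [634.6, -217.3]] ctr [ 673.3 -162.5] edges [ 59.1 120.7  59.7 119.2] ang [ -7.1 -98.7 171.4  81. ]
disc [[655.3, -135.0], [682.4, -122.2], [705.6, -148.8], [697.1, -170.1]] ctr [ 685.1 -144. ] edges [29.9 35.4 22.9 54.6] ang [  25.3  -48.8 -111.8  140. ]
```

Call:
servo_tool:
  plan:
    - [[0.005,-0.013,-0.02,-8.5,0.06],[0.005,-0.013,-0.02,-8.5,0.06],[0,0,-0.02,-8.5,0.06],[0,0,-0.02,-8.5,0.06],[0,0,-0.02,-8.5,0.06],[0,0,-0.01,-8.5,0.06],[0,0,0,-8.5,0.06],[0,0,0,-8.5,0.06],[0,0,0,-8.5,0.06],[0,0,0,-0.8,0.06]]
  force: 30

```text
time: 3.05
tool_pos: [669.8, -143.9, 242.5]
tcp_rot: [-180.0, -0.0, 5.9]
ft_force: [0.0, -0.1, 0.4]
finger_gap: 60.5
grip_force: 0.0
```

Call:
servo_tool:
  plan:
    - [[0,0,-0.02,0,0.06],[0,0,-0.02,0,0.06],[0,0,-0.02,0,0.06],[0,0,-0.01,0,0.06],[0,0,-0.009,0,0.06],[0,0,0,0,0.06],[0,0,0,0,0.06]]

```text
time: 3.75
tool_pos: [670.4, -145.4, 163.7]
tcp_rot: [180.0, -0.1, 6.0]
ft_force: [-0.2, -0.7, -0.5]
finger_gap: 60.3
grip_force: 0.0
```

```bash
python3 - <<'E'
from h import *
a=snap('wrist','w2'); b=snap('side','s2')
f=np.clip(a['frame']*1.5,0,255).astype('uint8')[100:384,100:400]
g=np.clip(b['frame']*1.5,0,255).astype('uint8')[150:292,270:420]
cv2.imwrite('pics/w2b.png',np.hstack([cv2.resize(f,(400,380)),cv2.resize(g,(400,380))]))
q=sense();print(q['tool_pos'],q['tcp_rot'],q['ft_force'],q['finger_gap'])
E
```

```text
[ 670.76483133 -145.54934458  164.31690764] [ 1.79956527e+02 -1.07485082e-01  5.99600622e+00] [-2.56391344e-04 -5.14034124e-01  1.14951457e-01] 60.279562185245034
```

View pics/w2b.png

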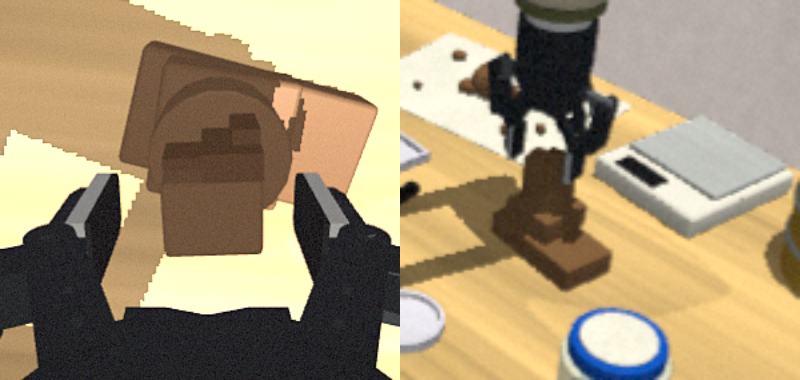

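The stub is squared between the pads (stub centre column 212, pad midpoint 207), so I'll grip.

Call:
servo_tool:
  plan:
    - [[0,0,-0.001,0,0.02],[0,0,0,0,0.02],[0,0,0,0,0.02],[0,0,0,0,0.02],[0,0,0,0,0.02],[0,0,0,0,0.02],[0,0,0,0,0.02]]
  force: 40

```text
time: 4.55
tool_pos: [670.5, -145.6, 162.6]
tcp_rot: [180.0, -0.1, 6.0]
ft_force: [0.1, 0.8, 5.4]
finger_gap: 30.9
grip_force: 41.1
```

Call:
servo_tool:
  plan:
    - [[0,0,0.02,0,0.02],[0,0,0.04,0,0.02],[0,0,0.04,0,0.02],[-0.01,0.03,0,1,0.02],[-0.013,0.04,0,1,0.02],[-0.013,0.04,0,1,0.02],[-0.013,0.04,0,1,0.02],[-0.013,0.04,0,1,0.02],[-0.013,0.04,0,1,0.02],[-0.013,0.04,0,1,0.02]]

```text
time: 5.55
tool_pos: [580.9, 126.0, 261.2]
tcp_rot: [-180.0, 0.1, 13.0]
ft_force: [1.1, 0.2, -0.5]
finger_gap: 30.9
grip_force: 40.5
```

Call:
servo_tool:
  plan:
    - [[-0.013,0.04,0,1,0.02],[-0.013,0.04,0,1,0.02],[-0.013,0.04,0,0,0.02],[-0.013,0.04,0,0,0.02],[-0.013,0.04,0,0,0.02],[-0.013,0.033,0,0,0.02],[0,0,0,0,0.02],[0,0,0,0,0.02],[0,0,0,0,0.02]]

```text
time: 6.45
tool_pos: [504.3, 356.7, 261.4]
tcp_rot: [180.0, 0.0, 14.9]
ft_force: [-0.2, 0.2, 0.3]
finger_gap: 31.2
grip_force: 40.5
```

```bash
python3 - <<'E'
from h import *
a=snap('wrist','w3'); b=snap('top','t3')
f=np.clip(a['frame']*1.5,0,255).astype('uint8')
g=np.clip(b['frame']*1.8,0,255).astype('uint8')[120:180,270:360]
cv2.imwrite('pics/w3b.png',np.vstack([cv2.resize(f,(400,300)),cv2.resize(g,(400,267),interpolation=cv2.INTER_CUBIC)]))
g=np.clip(b['frame']*1.8,0,255).astype('uint8')[125:175,280:346]
cv2.imwrite('pics/t3c.png',cv2.resize(g,(792,600),interpolation=cv2.INTER_CUBIC))
q=sense();print(q['tool_pos'],q['tcp_rot'],q['ft_force'],q['finger_gap'])
E
```

```text
[504.61101015 356.39351929 261.66400775] [1.79982189e+02 2.28278987e-02 1.48753954e+01] [ 0.22644191 -0.88376202 -0.40337997] 31.800931392852608
```

View pics/w3b.png

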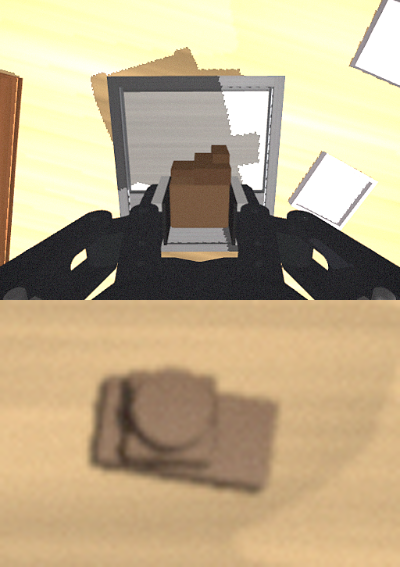

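Stub is held square over the flap, which fills the picture around (200,130), and the remaining stack stands undisturbed. Pushing down.

Call:
servo_tool:
  plan:
    - [[0,0,-0.02,0,0.02],[0,0,-0.02,0,0.02],[0,0,-0.01,0,0.02],[0,0,-0.01,0,0.02],[0,0,-0.01,0,0.02],[0,0,-0.01,0,0.02],[0,0,-0.01,0,0.02],[0,0,-0.01,0,0.02],[0,0,-0.007,0,0.02],[0,0,0,0,0.02]]

```text
time: 7.55
tool_pos: [502.8, 357.1, 152.6]
tcp_rot: [180.0, 0.2, 15.0]
ft_force: [-2.5, -1.2, -0.7]
finger_gap: 31.2
grip_force: 40.5
```

Call:
servo_tool:
  plan:
    - [[0,0,0,0,0.02],[0,0,0,0,0.05],[0,0,0,0,0.05],[0,0,0,0,0.05],[0,0,0,0,0.05],[0,0,0,0,0.05]]

```text
time: 8.15
tool_pos: [504.4, 357.7, 155.4]
tcp_rot: [-180.0, -0.1, 15.0]
ft_force: [0.0, -1.0, 1.6]
finger_gap: 50.1
grip_force: 0.8
```

Call:
servo_tool:
  plan:
    - [[0,0,0.02,0,0.05],[0,0,0.03,0,0.05],[0,0,0.03,0,0.05],[0,0,0.04,0,0.05],[0,0,0.04,0,0.05],[0,0,0,0,0.05],[0,0,0,0,0.06]]

```text
time: 8.85
tool_pos: [504.7, 358.0, 316.7]
tcp_rot: [-179.9, -0.2, 15.0]
ft_force: [-0.3, -0.6, -0.2]
finger_gap: 60.0
grip_force: 0.0
```

```bash
python3 - <<'E'
from h import *
a=snap('wrist','w4'); s=load('t3')
f=np.clip(a['frame']*1.5,0,255).astype('uint8')
cv2.imwrite('pics/w4b.png',cv2.resize(f,(400,300)))
print('disc',px2w(s,[(np.array((172,108))+.5)/4.444-.5+np.array((270,120))],84))
q=sense();print(q['tool_pos'],q['tcp_rot'],q['ft_force'],q['finger_gap'])
E
```

```text
disc [[ 678.79505036 -149.42598471   84.        ]]
[504.10690164 357.62122623 314.67817977] [-1.79991626e+02 -1.92847234e-02  1.49664973e+01] [0.42910183 0.01441191 0.13940266] 60.245159276018335
```

View pics/w4b.png

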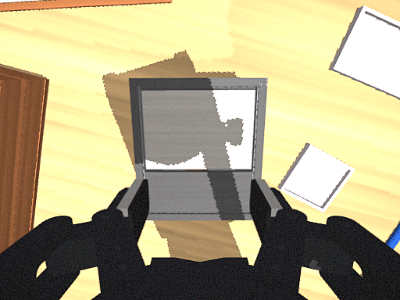

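View pics/t3c.png

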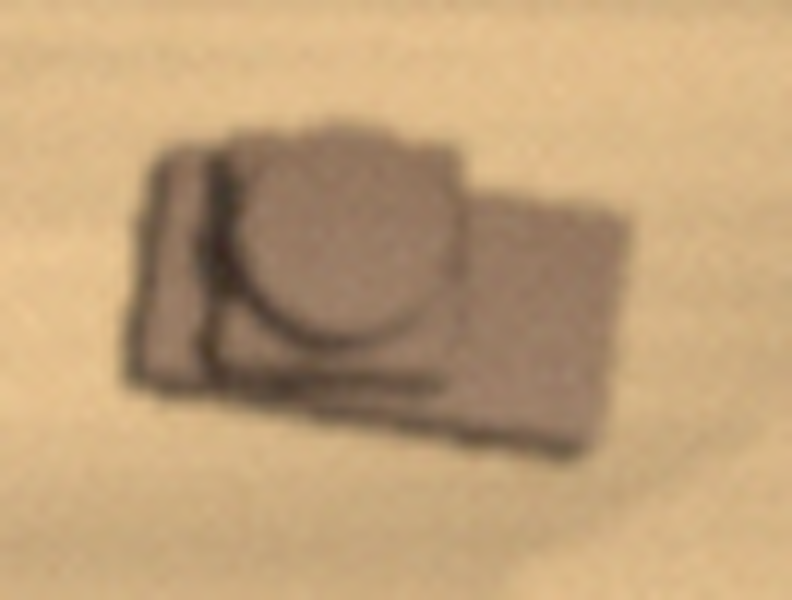

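The stub is gone inside, and the flap lies flat and bright at (200,150). The disc's top circle is centred at (351,229) in the crop, giving about (680,-150). Next is the disc.

Call:
servo_tool:
  plan:
    - [[0.015,-0.042,0,5.7,0.08],[0.015,-0.042,0,5.7,0.08],[0.015,-0.042,0,5.7,0.08],[0.015,-0.042,0,5.7,0.08],[0.015,-0.042,0,5.7,0.08],[0.015,-0.042,0,5.7,0.08],[0.015,-0.042,0,5.7,0.08],[0.015,-0.042,0,5.7,0.08],[0.015,-0.042,0,5.7,0.08],[0.015,-0.042,0,5.7,0.08]]
  force: 40

```text
time: 9.9
tool_pos: [653.7, -64.1, 312.3]
tcp_rot: [-179.8, 0.0, 72.2]
ft_force: [0.8, 0.8, 0.3]
finger_gap: 80.2
grip_force: 0.0
```

Call:
servo_tool:
  plan:
    - [[0.015,-0.042,0,5.7,0.08],[0.011,-0.045,0,5.3,0.08],[0,0,-0.04,0,0.08],[0,0,-0.04,0,0.08],[0,0,0,0,0.08],[0,0,0,0,0.08]]

```text
time: 10.5
tool_pos: [678.8, -148.9, 232.6]
tcp_rot: [-179.7, -0.1, 83.0]
ft_force: [0.3, -0.5, 1.0]
finger_gap: 80.3
grip_force: 0.0
```

```bash
python3 - <<'E'
from h import *
a=snap('wrist','w5')
f=np.clip(a['frame']*1.5,0,255).astype('uint8')
cv2.imwrite('pics/w5b.png',cv2.resize(f,(800,600),interpolation=cv2.INTER_CUBIC))
q=sense();print(q['tool_pos'],q['tcp_rot'],q['ft_force'],q['finger_gap'])
E
```

```text
[ 680.13341266 -149.09151171  235.46279486] [-1.79975449e+02 -5.87037573e-03  8.29889791e+01] [0.34688944 0.3065175  0.92128439] 80.0271486856692
```

View pics/w5b.png

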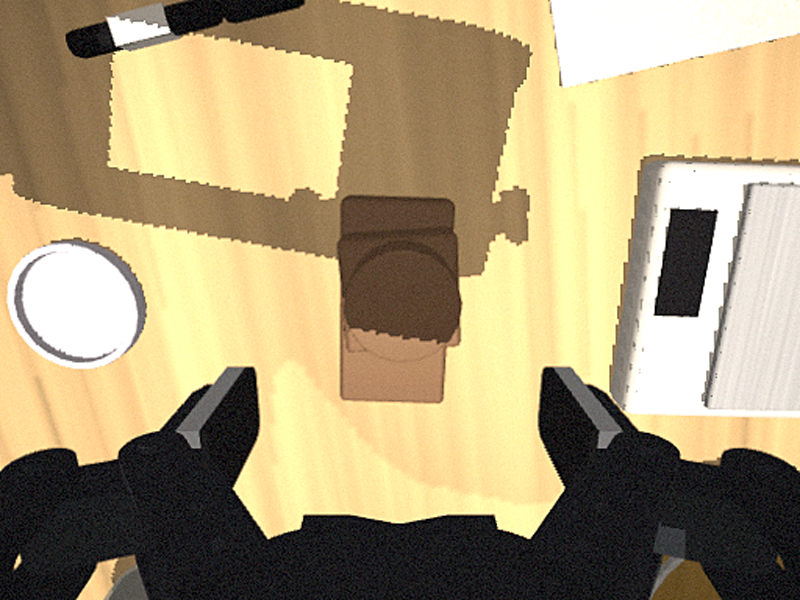

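Disc top: about (344–462, 242–360), centre (403,301). The tile's top edge runs (338,234)-(458,233) and its bottom corner is at (460,345). Round tray centre is about (77,303).

```bash
python3 - <<'E'
from h import *
s=load('w5')
c=lambda p:(np.array(p,float)+.5)/1.5625-.5
print(px2w(s,c([(344,301),(462,301),(403,242),(403,360)]),84).round(1).tolist())
print('tray',px2w(s,c([(8,303),(145,303),(77,238),(77,367)]),12).round(1).tolist())
print('brick',px2w(s,c([(341,197),(454,199),(443,403),(341,400)]),28).round(1).tolist())
print('tile',px2w(s,c([(338,236),(458,233),(460,345),(347,350)]),56).round(1).tolist())
E
```

```text
[[653.8, -142.0, 84.0], [706.3, -148.3, 84.0], [683.3, -118.7, 84.0], [676.7, -173.3, 84.0]]
tray [[440.8, -138.4, 12.0], [524.2, -148.5, 12.0], [494.3, -105.2, 12.0], [471.0, -183.9, 12.0]]
brick [[652.4, -100.0, 28.0], [712.1, -108.3, 28.0], [694.4, -226.8, 28.0], [634.4, -217.6, 28.0]]
tile [[651.7, -116.6, 56.0], [709.9, -122.2, 56.0], [705.6, -180.2, 56.0], [647.2, -176.0, 56.0]]
```

Call:
servo_tool:
  plan:
    - [[0,0.003,-0.02,0,0.08],[0,0,-0.03,0,0.08],[0,0,-0.03,0,0.08],[0,0,-0.014,0,0.08],[0,0,0,0,0.08],[0,0,0,0,0.04],[0,0,0,0,0.04],[0,0,0,0,0.04],[0,0,0,0,0.04],[0,0,0,0,0.04]]
  force: 40

```text
time: 11.55
tool_pos: [681.8, -146.8, 144.4]
tcp_rot: [179.7, 0.0, 83.0]
ft_force: [0.2, 0.8, 8.4]
finger_gap: 52.2
grip_force: 42.4
```

Call:
servo_tool:
  plan:
    - [[0,0,0,0,0.04],[0,0,0,0,0.04]]

```text
time: 11.75
tool_pos: [681.9, -146.9, 144.5]
tcp_rot: [179.7, 0.0, 83.0]
ft_force: [-0.0, -0.5, 8.0]
finger_gap: 52.1
grip_force: 42.4
```

Call:
servo_tool:
  plan:
    - [[0,0,0.01,0,0.04],[0,0,0.02,0,0.04],[0,0,0.03,0,0.04],[0,0,0,0,0.04]]

```text
time: 12.15
tool_pos: [682.7, -147.2, 208.0]
tcp_rot: [179.5, 0.1, 83.0]
ft_force: [1.0, -0.8, 0.1]
finger_gap: 51.7
grip_force: 42.0
```

```bash
python3 - <<'E'
from h import *
s=load('top0');f=cv2.imread('pics/top0.png').astype(int)
m=((f[:,:,0]>105)&(f[:,:,2]-f[:,:,0]<15)).astype('uint8')
n,l,st,ct=cv2.connectedComponentsWithStats(m)
for i in range(1,n):
    if 300<st[i,4]<3000:
        c=(cv2.findContours((l==i).astype('uint8'),0,1)[0])[0]
        (cx,cy),wh,a=cv2.minAreaRect(c); print(st[i],px2w(s,[(cx,cy),ct[i]],9).round(1).tolist(),wh,a)
s=load('w5');f=cv2.imread('pics/w5.png').astype(int)
m=((f[:,:,0]>150)).astype('uint8')
m[:, 100:]=0
n,l,st,ct=cv2.connectedComponentsWithStats(m)
for i in range(1,n):
    if st[i,4]>300: print(st[i],px2w(s,[ct[i]],5).round(1).tolist())
q=sense();print(q['tool_pos'],q['finger_gap'],q['grip_force'])
E
```

```text
[293  73  49  34 397] [[874.4, -187.6, 9.0], [845.5, -200.2, 9.0]] (45.68492889404297, 33.94237518310547) 6.709836959838867
[ 195  136   49   32 1293] [[666.7, 117.8, 9.0], [666.6, 117.8, 9.0]] (46.862083435058594, 27.730318069458008) 6.170175075531006
[191 200  33  33 765] [[466.7, 153.4, 9.0], [466.7, 153.5, 9.0]] (27.649057388305664, 27.891597747802734) 14.03624439239502
[293 200  25  26 491] [[479.4, -148.1, 9.0], [479.3, -147.4, 9.0]] (24.041629791259766, 24.748737335205078) 45.0
[385 203  21  22 340] [[478.8, -428.4, 9.0], [479.1, -428.7, 9.0]] (20.50609588623047, 19.798988342285156) 45.0
[ 69  11  31  18 359] [[550.1, 0.2, 5.0]]
[   5  156   83   80 4595] [[476.7, -145.7, 5.0]]
[ 682.74490749 -147.16387383  207.95374249] 51.70792613214228 41.9844925403595
```

Call:
servo_tool:
  plan:
    - [[-0.03,0,0,0,0.04],[-0.04,0,0,0,0.04],[-0.04,0,0,0,0.04],[-0.04,0,0,0,0.04],[-0.034,0,0,0,0.04],[-0.02,0,-0.02,0,0.04],[0,0,-0.03,0,0.04],[0,0,-0.03,0,0.04],[0,0,-0.02,0,0.04],[0,0,0,0,0.04]]

```text
time: 13.15
tool_pos: [473.7, -145.5, 97.9]
tcp_rot: [-179.7, -0.1, 83.0]
ft_force: [-1.0, 1.1, -0.6]
finger_gap: 51.8
grip_force: 42.2
```

```bash
python3 - <<'E'
from h import *
a=snap('wrist','w6');b=snap('side','s6')
f=np.clip(a['frame']*1.5,0,255).astype('uint8')[110:340,120:392]
g=np.clip(b['frame']*1.8,0,255).astype('uint8')[200:300,220:320]
cv2.imwrite('pics/w6b.png',np.hstack([cv2.resize(f,(450,380)),cv2.resize(g,(350,380))]))
q=sense();print(q['tool_pos'],q['tcp_rot'],q['ft_force'],q['finger_gap'])
E
```

```text
[ 476.08967389 -146.43218605  101.29405954] [-1.79979045e+02 -3.79584448e-03  8.29667005e+01] [ 0.41592762  0.19531527 -0.50813991] 52.01290105169188
```

View pics/w6b.png

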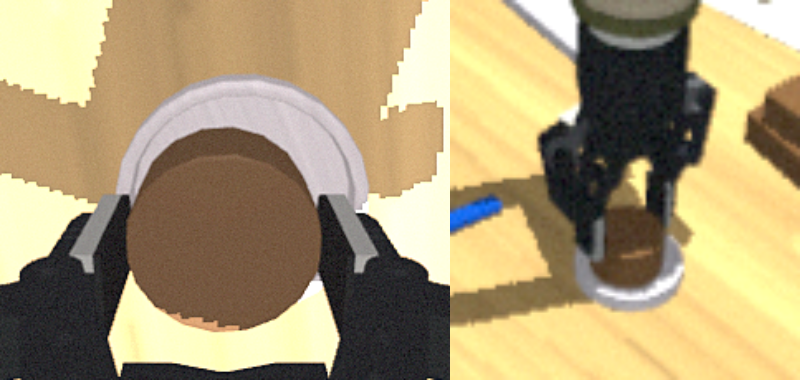

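The disc hangs in the gripper over the tray, and the tray centre sits about 5 mm further in +x (column 240 vs 224). I'll correct that and lower it.

Call:
servo_tool:
  plan:
    - [[0.004,0,0,0,0.04],[0,0,-0.002,0,0.04],[0,0,-0.002,0,0.04],[0,0,-0.002,0,0.04],[0,0,0,0,0.04],[0,0,0,0,0.04]]

```text
time: 13.85
tool_pos: [480.0, -146.4, 94.8]
tcp_rot: [-180.0, -0.0, 83.0]
ft_force: [-0.8, 1.2, -1.4]
finger_gap: 52.1
grip_force: 42.2
```

Call:
servo_tool:
  plan:
    - [[0,0,-0.001,0,0.04],[0,0,-0.001,0,0.04],[0,0,0,0,0.04],[0,0,0,0,0.04]]

```text
time: 14.25
tool_pos: [480.2, -146.5, 93.5]
tcp_rot: [180.0, 0.0, 83.0]
ft_force: [-2.5, 1.5, 6.2]
finger_gap: 51.7
grip_force: 42.8
```

Call:
servo_tool:
  plan:
    - [[0,0,0,0,0.07],[0,0,0,0,0.07],[0,0,0,0,0.07],[0,0,0,0,0.07],[0,0,0.01,0,0.08],[0,0,0.03,0,0.08],[0,0,0.04,0,0.08],[0.02,0,0.04,0,0.08],[0.04,0,0,0,0.08],[0.04,0,0,0,0.08]]

```text
time: 15.25
tool_pos: [582.4, -146.9, 216.7]
tcp_rot: [179.7, 0.1, 82.9]
ft_force: [0.1, 0.3, 0.1]
finger_gap: 80.0
grip_force: 0.0
```

Call:
servo_tool:
  plan:
    - [[0.04,0,0,0,0.08],[0.04,0,0,0,0.08],[0.019,-0.003,0,1,0.08],[0,0,0,1,0.08],[0,0,-0.03,1,0.08],[0,0,-0.03,0,0.08],[0,0,0,0,0.08],[0,0,0,0,0.08]]

```text
time: 16.05
tool_pos: [678.1, -149.3, 153.0]
tcp_rot: [-179.9, -0.0, 86.0]
ft_force: [1.1, 0.2, 0.8]
finger_gap: 79.6
grip_force: 0.0
```

```bash
python3 - <<'E'
from h import *
a=snap('wrist','w7');b=snap('top','t7');c=snap('side','s7')
f=np.clip(a['frame']*1.5,0,255).astype('uint8')
g=np.clip(b['frame']*1.8,0,255).astype('uint8')[190:240,280:330]
h=np.clip(c['frame']*1.5,0,255).astype('uint8')[230:300,235:305]
R=np.vstack([cv2.resize(x,(288,288),interpolation=cv2.INTER_CUBIC) for x in (g,h)])
cv2.imwrite('pics/w7b.png',np.hstack([f[:,:],cv2.resize(R,(256,384))[:, :]]))
q=sense();print(q['tool_pos'],q['tcp_rot'],q['ft_force'],q['finger_gap'])
E
```

```text
[ 680.11904702 -149.82268675  155.84000059] [1.79790196e+02 4.94586511e-02 8.59621060e+01] [-0.13504234 -0.08039662  0.25559091] 79.636043308005
```

View pics/w7b.png

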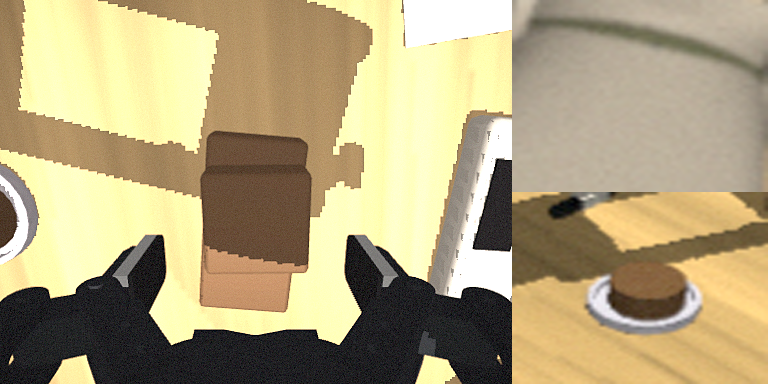

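The disc sits in the round tray. Tile corners are about (200,168), (311,170), (307,272), (203,270), and the brick's near edge runs (200,306)-(289,312).

```bash
python3 - <<'E'
from h import *
s=load('w7')
w=px2w(s,[(201,169),(311,170),(307,272),(204,270)],56);print(w.round(1).tolist(),w.mean(0))
w=px2w(s,[(206,131),(307,134),(289,312),(200,306)],28);print(w.round(1).tolist(),w.mean(0))
E
```

```text
[[651.5, -115.8, 56.0], [709.0, -120.4, 56.0], [705.3, -180.0, 56.0], [646.5, -174.6, 56.0]] [ 678.08599076 -147.69490306   56.        ]
[[651.9, -98.7, 28.0], [711.7, -104.7, 28.0], [695.8, -226.6, 28.0], [634.6, -217.6, 28.0]] [ 673.49058673 -161.8848159    28.        ]
```

Call:
servo_tool:
  plan:
    - [[-0.001,0.001,-0.02,-0.6,0.08],[0,0,-0.015,0,0.08],[0,0,-0.005,0,0.08],[0,0,0,0,0.08],[0,0,0,0,0.05],[0,0,0,0,0.05],[0,0,0,0,0.05],[0,0,0,0,0.05],[0,0,0,0,0.05],[0,0,0,0,0.05]]
  force: 50

```text
time: 17.2
tool_pos: [678.9, -148.6, 114.3]
tcp_rot: [179.9, 0.0, 85.4]
ft_force: [0.2, 0.1, 4.8]
finger_gap: 58.6
grip_force: 55.2
```

Call:
servo_tool:
  plan:
    - [[0,0,0,0,0.05],[0,0,0,0,0.05]]

```text
time: 17.4
tool_pos: [678.9, -148.7, 114.3]
tcp_rot: [179.9, 0.0, 85.4]
ft_force: [-1.2, 0.6, 6.1]
finger_gap: 58.2
grip_force: 55.2
```

Call:
servo_tool:
  plan:
    - [[0,0,0.01,0,0.05],[0,0,0.03,0,0.05],[0,0,0.03,0,0.05],[-0.015,0.022,0,-1,0.05],[-0.025,0.035,0,-1,0.05],[-0.025,0.035,0,-1,0.05],[-0.025,0.035,0,-1,0.05],[-0.025,0.035,0,-1,0.05],[-0.025,0.035,0,-1,0.05],[-0.025,0.035,0,-1,0.05]]

```text
time: 18.4
tool_pos: [511.6, 84.7, 183.1]
tcp_rot: [-180.0, -0.0, 78.3]
ft_force: [0.5, 0.6, -1.3]
finger_gap: 58.4
grip_force: 54.5
```

Call:
servo_tool:
  plan:
    - [[-0.025,0.035,0,-1,0.05],[-0.0225,0.035,0,0,0.05],[0,0,-0.02,0,0.05],[0,0,-0.03,0,0.05],[0,0,-0.02,0,0.05],[0,0,-0.01,0,0.05],[0,0,0,0,0.05],[0,0,0,0,0.05],[0,0,0,0,0.05]]

```text
time: 19.3
tool_pos: [466.6, 153.7, 104.4]
tcp_rot: [179.9, -0.1, 77.4]
ft_force: [0.9, 0.4, -0.3]
finger_gap: 58.4
grip_force: 54.4
```

```bash
python3 - <<'E'
from h import *
a=snap('wrist','w8');b=snap('top','t8')
f=np.clip(a['frame']*1.5,0,255).astype('uint8')
g=np.clip(b['frame']*1.8,0,255).astype('uint8')[160:240,170:250]
h=np.clip(b['frame']*1.8,0,255).astype('uint8')[120:200,280:360]
R=np.vstack([cv2.resize(x,(256,192),interpolation=cv2.INTER_CUBIC) for x in (g,h)])
cv2.imwrite('pics/w8b.png',np.hstack([f,R]))
q=sense();print(q['tool_pos'],q['tcp_rot'],q['ft_force'],q['finger_gap'])
E
```

```text
[466.51757012 153.67894778 104.16808766] [ 1.79888196e+02 -5.23877094e-02  7.73543306e+01] [ 0.01405505 -0.63312916 -1.3045199 ] 58.420170781528654
```

Call:
servo_tool:
  plan:
    - [[0,0,-0.003,0,0.05],[0,0,-0.003,0,0.05],[0,0,-0.002,0,0.05],[0,0,-0.002,0,0.05],[0,0,0,0,0.05],[0,0,0,0,0.05]]

```text
time: 20.0
tool_pos: [465.5, 153.6, 92.7]
tcp_rot: [-180.0, 0.0, 77.4]
ft_force: [0.6, 0.5, -1.7]
finger_gap: 58.4
grip_force: 54.4
```

Call:
servo_tool:
  plan:
    - [[0,0,-0.001,0,0.05],[0,0,-0.001,0,0.05],[0,0,0,0,0.05],[0,0,0,0,0.05]]

```text
time: 20.4
tool_pos: [465.8, 153.6, 91.2]
tcp_rot: [180.0, -0.0, 77.4]
ft_force: [-2.6, 0.2, 2.6]
finger_gap: 58.4
grip_force: 55.0
```

Call:
servo_tool:
  plan:
    - [[0,0,0,0,0.08],[0,0,0,0,0.08],[0,0,0,0,0.08],[0,0,0,0,0.08],[0,0,0.02,0,0.08],[0,0,0.04,0,0.08],[0,0,0.04,0,0.08],[0.02,-0.03,0,1,0.08],[0.025,-0.04,0,1,0.08],[0.025,-0.04,0,1,0.08]]

```text
time: 21.4
tool_pos: [536.5, 42.7, 191.7]
tcp_rot: [179.9, -0.0, 80.5]
ft_force: [0.9, 0.8, 1.1]
finger_gap: 79.8
grip_force: 0.0
```

Call:
servo_tool:
  plan:
    - [[0.025,-0.04,0,1,0.08],[0.025,-0.04,0,0.4,0.08],[0.025,-0.04,0,0,0.08],[0.025,-0.04,0,0,0.08],[0.025,-0.04,0,0,0.08],[0.012,-0.006,0,0,0.08],[0,0,0,0,0.08],[0,0,0,0,0.08]]

```text
time: 22.2
tool_pos: [672.2, -162.1, 190.2]
tcp_rot: [-179.9, -0.0, 81.8]
ft_force: [0.7, 0.4, 0.2]
finger_gap: 79.9
grip_force: 0.0
```

```bash
python3 - <<'E'
from h import *
b=snap('top','t9');a=snap('wrist','w9')
f=np.clip(a['frame']*1.5,0,255).astype('uint8')
g=np.clip(b['frame']*1.8,0,255).astype('uint8')[120:250,180:310]
cv2.imwrite('pics/w9b.png',np.hstack([f[:,100:],cv2.resize(g,(384,384),interpolation=cv2.INTER_CUBIC)]))
q=sense();print(q['tool_pos'],q['tcp_rot'],q['ft_force'],q['finger_gap'])
# brick blob in wrist
F=a['frame'].astype(int)
hsv=cv2.cvtColor(a['frame'],cv2.COLOR_BGR2HSV)
m=((F[:,:,2]<125)&(F[:,:,2]-F[:,:,0]>12)).astype('uint8')*255
cv2.imwrite('pics/m9.png',m)
E
```

```text
[ 671.97536801 -161.27808405  190.60453049] [-1.79943773e+02 -1.83140787e-02  8.18266771e+01] [-0.13418829  0.34598528 -0.91226429] 80.12418335935472
```

View pics/w9b.png

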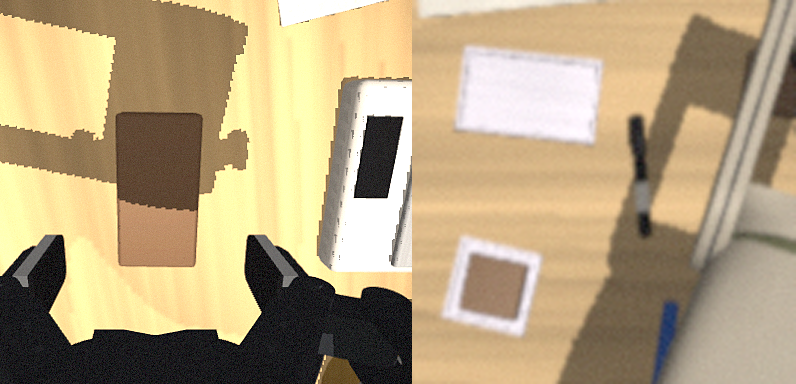

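The tile lies centred in the square tray. Brick corners in full frame: (216,112), (302,113), (297,267), (218,266).

```bash
python3 - <<'E'
from h import *
s=load('w9')
w=px2w(s,[(216,112),(302,113),(297,267),(218,266)],28);print(w.round(1).tolist(),w.mean(0))
E
```

```text
[[652.8, -99.9, 28.0], [712.1, -109.1, 28.0], [695.7, -227.3, 28.0], [633.7, -217.6, 28.0]] [ 673.56382473 -163.49465408   28.        ]
```

Call:
servo_tool:
  plan:
    - [[0.0015,-0.002,-0.03,0,0.08],[0,0,-0.03,0,0.08],[0,0,-0.03,0,0.08],[0,0,-0.018,0,0.08],[0,0,0,0,0.08],[0,0,0,0,0.05],[0,0,0,0,0.05],[0,0,0,0,0.05],[0,0,0,0,0.05],[0,0,0,0,0.05]]
  force: 70

```text
time: 23.3
tool_pos: [675.5, -164.7, 85.4]
tcp_rot: [179.8, 0.0, 81.8]
ft_force: [-0.4, 0.7, 7.1]
finger_gap: 59.9
grip_force: 79.2
```

Call:
servo_tool:
  plan:
    - [[0,0,0,0,0.05],[0,0,0,0,0.05]]

```text
time: 23.5
tool_pos: [675.5, -164.7, 85.4]
tcp_rot: [179.8, 0.0, 81.8]
ft_force: [-0.6, 1.8, 7.0]
finger_gap: 60.1
grip_force: 79.2
```

Call:
servo_tool:
  plan:
    - [[0,0,0.01,0,0.05],[0,0,0.03,0,0.05],[0,0,0.03,0,0.05],[-0.001,0.02,0,0.5,0.05],[-0.001,0.04,0,0.5,0.05],[-0.001,0.04,0,0.5,0.05],[-0.001,0.04,0,0.5,0.05],[-0.001,0.04,0,0.5,0.05],[-0.001,0.04,0,0.5,0.05],[-0.001,0.04,0,0,0.05]]

```text
time: 24.5
tool_pos: [665.9, 97.7, 151.9]
tcp_rot: [-179.9, 0.0, 84.8]
ft_force: [0.9, 0.3, -4.1]
finger_gap: 59.9
grip_force: 78.0
```

Call:
servo_tool:
  plan:
    - [[0,0.0205,0,0,0.05],[0,0,0,0,0.05],[0,0,-0.02,0,0.05],[0,0,-0.02,0,0.05],[0,0,-0.01,0,0.05],[0,0,0,0,0.05],[0,0,0,0,0.05],[0,0,0,0,0.05]]

```text
time: 25.3
tool_pos: [668.0, 115.9, 104.3]
tcp_rot: [179.9, -0.0, 84.8]
ft_force: [-0.6, 1.2, -4.2]
finger_gap: 59.8
grip_force: 77.9
```

Call:
servo_tool:
  plan:
    - [[-0.001,0.001,-0.003,0,0.05],[0,0,-0.003,0,0.05],[0,0,-0.002,0,0.05],[0,0,-0.002,0,0.05],[0,0,-0.001,0,0.05],[0,0,0,0,0.05],[0,0,0,0,0.05]]

```text
time: 26.0
tool_pos: [666.1, 117.1, 91.9]
tcp_rot: [-180.0, -0.0, 84.8]
ft_force: [0.5, -1.0, -4.0]
finger_gap: 60.0
grip_force: 78.0
```

Call:
servo_tool:
  plan:
    - [[0,0,-0.001,0,0.05],[0,0,-0.001,0,0.05],[0,0,0,0,0.05],[0,0,0,0,0.05]]

```text
time: 26.4
tool_pos: [666.3, 117.1, 90.4]
tcp_rot: [180.0, -0.0, 84.8]
ft_force: [-1.6, 0.3, 1.4]
finger_gap: 59.9
grip_force: 78.6
```

Touchdown came at the expected height, so I'll release and retreat.

Call:
servo_tool:
  plan:
    - [[0,0,0,0,0.08],[0,0,0,0,0.08],[0,0,0,0,0.08],[0,0,0,0,0.08],[0,0,0.02,0,0.08],[0,0,0.04,0,0.08],[0,0,0.05,0,0.08],[0,-0.04,0.05,0,0.08],[0,-0.05,0.05,0,0.08],[0,-0.05,0,0,0.08]]

```text
time: 27.4
tool_pos: [668.8, 1.0, 282.7]
tcp_rot: [179.3, -0.0, 84.9]
ft_force: [1.4, -0.4, -0.2]
finger_gap: 80.1
grip_force: 0.0
```

Call:
servo_tool:
  plan:
    - [[0,-0.05,0,0,0.08],[0,-0.05,0,0,0.08],[0,-0.03,0,0,0.08],[0,0,0,0,0.08],[0,0,0,0,0.08]]

```text
time: 27.9
tool_pos: [666.0, -130.2, 274.2]
tcp_rot: [-180.0, -0.0, 84.7]
ft_force: [0.3, 0.6, -0.3]
finger_gap: 80.1
grip_force: 0.0
```

```bash
python3 - <<'E'
from h import *
b=snap('top','t10')
def blob(s,f,x0,y0,x1,y1,z):
    F=f.astype(int)[y0:y1,x0:x1]
    m=((F[:,:,2]<95)&(F[:,:,2]-F[:,:,0]>5)).astype('uint8')
    n,l,st,ct=cv2.connectedComponentsWithStats(m);i=1+st[1:,4].argmax()
    c=cv2.findContours((l==i).astype('uint8'),0,1)[0][0];rr=cv2.minAreaRect(c)
    print(st[i],px2w(s,[ct[i]+(x0,y0)],z).round(1).tolist(),np.round(rr[1],1),round(rr[2],1))
blob(b,b['frame'],197,138,243,167,33)
blob(b,b['frame'],193,202,222,231,33)
blob(b,b['frame'],293,200,318,226,33)
f0=cv2.imread('pics/top0.png').astype(int)
d=np.abs(b['frame'].astype(int)-f0).sum(2)
print('jar diff',d[195:232,368:412].mean(),'flap diff',d[175:220,105:155].mean(),(d>60)[195:232,368:412].sum())
q=sense();print(q['tool_pos'],q['ft_force'],q['time'])
E
```

```text
[  3   2  40  24 792] [[663.8, 113.9, 33.0]] [39.  20.4] 6.1
[  4   4  22  22 368] [[465.1, 148.5, 33.0]] [19.6 18.8] 11.3
[  0   9  25  13 161] [[471.0, -144.1, 33.0]] [26.4  6.5] 15.9
jar diff 18.583538083538084 flap diff 17.08577777777778 0
[ 666.1001766  -129.05005598  274.20481398] [0.23875366 0.33706491 0.94696361] 27.95
```

```bash
python3 -c "
from bench import r
print(r.hand_in())"
```

```text
the job is handed in; nothing more can be done
None
```

I handed the job in at about 28 s of robot time; the hand-in call returned no verdict. The broken piece went through the flap, which shut again, and the disc, tile and brick were each lowered into their own trays. The jar looks unmoved. My last picture check of the disc was before the tile and brick moves; nothing came near it after that.

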